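Arm the shutter console and key in its code

ROBOT

A 6-joint arm with a two-finger parallel gripper is mounted at the origin on a cart in front of the work surface, level with it; the furniture and walls round the work are solid. World frame = base frame: x ahead of the robot, y to its left, z up, the work surface at z = 0. Lengths are in m, angles in rad, forces in N, time in s.
With the tool pointing down it reaches from about 0.25 to 0.725 m from the base axis. Payload 4 kg.
Tool frame: the origin (TCP) lies on the centre line of the jaws, within the pads' length; the fingertips stand finger_overhang ahead of it and the grasp point (between the pads) lies 5 mm behind it (finger_overhang is the distance from the TCP to the fingertips, in m); z points along the fingers, y is the line along which they close (so a half turn about z gives the same grasp; the last joint's range is limited). The gripper opens to 85 mm and grips with 20 to 120 N. Pads are 22 mm wide; open, the fingers measure 114 mm over their backs; the gripper's body (76 mm by 85 mm) begins 54 mm behind the grasp point. The pads swing forward as they close: fully open they stand 13 mm farther back than shut.
Start: joints at [-1.135, 0.241, 0.005, 1.335, 0, 1.571], TCP at [0.211, -0.453, 0.245] pointing down, gripper open.
Joint ranges: [-2.72, 2.72], [-1.05, 1.87], [-1.09, 1.28], [-1.99, 2.15], [-1.42, 1.44], [-3.14, 3.14]. Speed limits (rad/s): [2.79, 2.79, 3.14, 3.14, 3.14, 3.14].

INTERFACE

Orientations are given as a unit quaternion [x, y, z, w].
In Python, from plant import sense, capture, hand_in, look_for, masks_of, landmark_of, finger_overhang gives the robot as it stands. The module is installed in compiled form; this text tells all that it offers.
- The arm moves only by the tool servo_tool, never from a script. Its argument "moves" is a list that holds one entry, the list of rows, each a list of 5 numbers: the shift along the tool's x, y, z normalised to -1 to 1, where 1 is 250 mm, then the turn about the tool's z normalised to -1 to 1, where 1 is 2 rad, then the opening, from 0 (shut) to 1 (fully open). A call has exactly 10 rows; each row is the pose to reach, as a shift and turn from the pose commanded when the call began, along the tool's axes at that moment; what a row does not reach only later rows make up. A row lasts 1/8 s, in which the tool goes at most 62.5 mm and 10.7 degrees, less where a joint would pass 70% of its speed; a pose out of reach is approached as far as the arm can. A call with a number of a shift or a turn outside -1 to 1 is refused whole. A call with a gripper value outside its range is refused whole. The fingers move at their own pace and stop on an object; "force" is the grip in N (left out, the last holds). Time passes only in rows, so rows that repeat a pose let the fingers close, or fill a call up. It gives the time, the measured TCP pose, the force, the opening and the grip force at its end, in the units of the state.
- sense(): the state, without advancing time (a new reading comes with each control period).
- capture(name): name is "side" or "top"; returns a dict with "pixels" (400x640x3 uint8, red, green, blue), "fx", "fy", "cx", "cy" (pixels), "R" (3x3) and "t" (3): a world point X has camera coordinates R X + t. Camera axes: x right, y down, z forward; pixel columns grow to the right and rows downward; lengths in m; the calibration is good to about 2 mm. A picture is of the moment at which its call begins. There is no depth.
- hand_in(): hands the job in; it is judged then, once.
Trained networks look in a picture, given as the dict that the camera call returned (one of the last four; its "shot" number tells which), for a name from the list of things; names that differ only in an ending like _2 or _b are one class to them, and where a whole thing is asked for, a point or a joint stands for the part that bears it (a point fixed in the world has none). Each returns a list of dicts, best first, with "conf" (0 to 1); they miss things now and then, are a little off and sometimes report something else, mostly with a low value. They report only what shows in the picture. A call takes as long as a camera call.
- look_for(picture, target): "location" ([x, y, z] in m, in world coordinates, good to about 4 mm: the middle of the surface that is visible of it).
- masks_of(picture, target): "mask" (400x640 bool, what is visible of it).
- landmark_of(picture, target): "location" ([x, y, z] in m, in world coordinates, good to about 4 mm: a listed point, or the origin of a listed thing).
The state is a dict: "t": time; "joints": joint angles; "qd": joint speeds; "joint_torque": joint torques, N m; "tcp_pos": TCP position; "orientation": TCP orientation; "force": force on the tool from outside, world axes, zero at the start; "ft_torque": the same for the moment, N m; "finger_gap": finger opening in m; "grasp_force": force on a finger pad.
Only numpy, scipy, OpenCV 4.12 (cv2) and the standard library are available. Lean on these libraries where they do the work, as an engineer would, in place of code of your own. Each camera call takes 0.05 s, during which the arm holds its last target. There are 200 camera calls.

TASK

Arm the laser shutter with the desk console: first push the slide on its front ledge fully left to its end stop, and only then press the round key, the square key and the narrow bar key, in that order and one at a time, each right down to its stop for about half a second and then let fully up again. The key switches are delicate and stand at differing heights, so feel for each stop and never push a key with more than about 25 N; do not press the cross-shaped key, and leave the loose things beside the console where they are.

Things in the scene. Friction and masses are not known exactly. Their poses are not given: they have to be found in the camera images.
- console: Grey desk console fixed to the table, 140 mm deep (x), 190 wide (y), 79 high. Origin: centre of its underside; x from its front (robot side) to its back, y to its left, z up. In front a flat ledge, 36 mm high (x -70 to -24 mm), carries the slide; behind, a black panel sloping 30 degrees (x -24 to +50 mm, facing up and front) has four white keys in a row at y = -60, -20, 20, 60 mm, in any order.
- slide_top (a point): Centre of the top of the slide's upright grey grip, 59 mm above the table. The grip is 18 mm (console x) by 12 mm (y) wide and 21 mm high above its track. It runs along the console's y on the line x = -48 mm, from y = -25 to +25 mm. Low end lugs, tops 43 mm above the table, stand on the track at y = -40 and +40 mm.
- shutter_slide (a joint): Position of the slide on the ledge, m: 0 at the right end, 0.050 at its left end stop (console +y); starts near the right. About 3 N moves it; it stays where it is left.
- round_key: The round key: a round cap 24 mm across, in a dark 34 mm square bezel. Origin: on the key's axis in the panel surface, 59 mm above the table; axes level, as the console's. It is pressed square to the panel, along (0.5, 0, -0.866) in its frame. Its top at rest is 8 to 14 mm above the panel along that axis: it differs from key to key, unknown beforehand.
- round_press (a joint): How far the round key is pressed, m: 0 at rest, 0.005 at its stop. Sprung: about 1.4 N to start it, 5 N at the stop, then rigid; returns by itself.
- square_key: The square key: a square cap 22 x 22 mm, in a dark 34 mm square bezel. Origin: on the key's axis in the panel surface, 59 mm above the table; axes level, as the console's. It is pressed square to the panel, along (0.5, 0, -0.866) in its frame. Its top at rest is 8 to 14 mm above the panel along that axis: it differs from key to key, unknown beforehand.
- square_press (a joint): How far the square key is pressed, m: 0 at rest, 0.005 at its stop. Sprung: about 1.4 N to start it, 5 N at the stop, then rigid; returns by itself.
- bar_key: The bar key: a narrow oblong cap, 10 mm wide and 28 mm long up the slope, in a dark 34 mm square bezel. Origin: on the key's axis in the panel surface, 59 mm above the table; axes level, as the console's. It is pressed square to the panel, along (0.5, 0, -0.866) in its frame. Its top at rest is 8 to 14 mm above the panel along that axis: it differs from key to key, unknown beforehand.
- bar_press (a joint): How far the bar key is pressed, m: 0 at rest, 0.005 at its stop. Sprung: about 1.4 N to start it, 5 N at the stop, then rigid; returns by itself.
- cross_key: The cross key: a plus-shaped cap, 28 mm over arms 9 mm wide, in a dark 34 mm square bezel. Origin: on the key's axis in the panel surface, 59 mm above the table; axes level, as the console's. It is pressed square to the panel, along (0.5, 0, -0.866) in its frame. Its top at rest is 8 to 14 mm above the panel along that axis: it differs from key to key, unknown beforehand.
- cross_press (a joint): How far the cross key is pressed, m: 0 at rest, 0.005 at its stop. Sprung: about 1.4 N to start it, 5 N at the stop, then rigid; returns by itself.
- optic_box: Small square plastic box, 43 x 43 x 26 mm, loose, left of the console. Origin: centre of its underside. Bystander.
- post_holder: Black cylindrical post holder with a thumb screw, 28 x 38 x 55 mm, loose, left of the console's back. Origin: centre of its underside. Bystander.
- power_sensor: Black round sensor disc with a stub, 50 x 63 x 20 mm, loose, behind the console. Origin: centre of its underside. Bystander.

How it is judged:
On the way, in this order (a step that is already met when the one before it is completed fails the run):
1. the slide is at its left end stop (within 2.5 mm), no key pressed (value of joint shutter_slide above 0.0475 m and value of joint each of round_press, square_press, bar_press, cross_press below 0.0015 m), for 0.2 s.
2. the round key is held down (at least 4 of its 5 mm), the other keys up, the slide still home (value of joint shutter_slide above 0.0475 m and value of joint round_press above 0.004 m and value of joint each of square_press, bar_press, cross_press below 0.0015 m), for 0.2 s.
3. the square key is held down (at least 4 of its 5 mm), the other keys up, the slide still home (value of joint shutter_slide above 0.0475 m and value of joint square_press above 0.004 m and value of joint each of round_press, bar_press, cross_press below 0.0015 m), for 0.2 s.
4. the bar key is held down (at least 4 of its 5 mm), the other keys up, the slide still home (value of joint shutter_slide above 0.0475 m and value of joint bar_press above 0.004 m and value of joint each of round_press, square_press, cross_press below 0.0015 m), for 0.2 s.
At the end, for the whole second after the job is handed in: The slide rests within 2.5 mm of its left end stop and all four keys are up (pressed less than 1 mm) (value of joint shutter_slide above 0.0475 m and value of joint each of round_press, square_press, bar_press, cross_press below 0.001 m); the robot touches nothing.
It fails at once if a key is pressed more than 2 mm while the slide is not at its left end stop (not (value of joint shutter_slide above 0.0475 m) and value of joint any of round_press, square_press, bar_press, cross_press above 0.002 m).
It fails at once if the cross key is pressed more than 2 mm (value of joint cross_press above 0.002 m).
It fails at once if two of the round, square and bar keys are pressed more than 2 mm at once (value of joint each of round_press, square_press above 0.002 m or value of joint each of round_press, bar_press above 0.002 m or value of joint each of square_press, bar_press above 0.002 m).
It fails at once if a key is pushed with more than 28 N (contact force between anything else and round_key above 28 N or contact force between anything else and square_key above 28 N or contact force between anything else and bar_key above 28 N or contact force between anything else and cross_key above 28 N).
It fails at once if a loose thing beside the console is moved more than 15 mm (distance of any of optic_box, post_holder, power_sensor from where it was at the start of the episode above 0.015 m).
It also fails if it takes over 54 s, if anything falls off the work surface, if the arm or the gripper's body presses on something with over 40 N, if the wrist force passes 120 N, or if a joint passes its speed limit or range.

## Working session

There is one attempt and no reset: what is moved stays moved. The work goes in short steps, Python scripts to look and compute and a tool call to move; the robot and the scene stay as the last step left them, time stands still between calls to the robot, and variables do not carry over. Pictures are saved under pics/ and viewed, at most 10 in all, crops included, and the job is handed in when it is done.

Besides the shell and the picture viewer there is one more tool, called after "Emit:" by a JSON object that holds its "fn" and its "kwargs". servo_tool: Moves the arm, as the interface text tells. Its arguments: {"type":"object","properties":{"moves":{"type":"array"},"force":{"type":"number"}},"required":["moves"]}

```bash
mkdir -p pics; python3 - <<'E'
from plant import *
import cv2
s=sense(); print({k:s[k] for k in('t','tcp_pos','orientation','force','finger_gap')}, finger_overhang if not callable(finger_overhang) else finger_overhang())
for n in('side','top'):
    c=capture(n); cv2.imwrite(f'pics/{n}0.png',c['pixels'][:,:,::-1])
    print(n,c['t'],c['R'],c['fx'])
    for k in('console','slide_top','round_key','square_key','bar_key','cross_key','optic_box','post_holder','power_sensor'):
        print(k,[(d['location'],round(d['conf'],2)) for d in landmark_of(c,k)[:2]])
E
```

```text
{'t': 0.0, 'tcp_pos': array([ 0.21082343, -0.45272611,  0.24440069]), 'orientation': array([ 9.76355531e-01,  2.16168435e-01, -2.14599444e-04, -1.01940318e-03]), 'force': array([-0.93739427,  0.19110192,  0.57024785]), 'finger_gap': 0.08563628934150362} 0.014
side [ 0.62654024 -0.01353973  0.95155703] [[-0.8620735  -0.50672427 -0.00773253]
 [-0.30436281  0.52988181 -0.79157346]
 [ 0.40520681 -0.68004101 -0.61102509]] 484.8264508443368
console [([0.5198, 0.3184, 0.0014], 0.85), ([0.5257, 0.493, 0.0024], 0.19)]
slide_top [([0.4864, 0.2796, 0.0574], 0.45), ([0.4565, 0.4568, -0.0007], 0.32)]
round_key [([0.5225, 0.3417, 0.0581], 0.77)]
square_key [([0.5409, 0.3078, 0.0599], 0.57)]
bar_key [([0.5045, 0.3832, 0.06], 0.57), ([0.4849, 0.2763, 0.0556], 0.19)]
cross_key [([0.5516, 0.2741, 0.06], 0.42)]
optic_box [([0.4537, 0.4551, -0.0002], 0.67), ([0.5232, 0.4946, 0.0024], 0.2)]
post_holder [([0.5236, 0.4941, -0.0009], 0.72)]
power_sensor [([0.6145, 0.4118, -0.0022], 0.93)]
top [0.40780091 0.48077591 0.80593627] [[-0.03562801 -0.99936145 -0.00270963]
 [-0.9790806   0.03544823 -0.20036119]
 [ 0.2003293  -0.00448552 -0.97971835]] 484.6838336075729
console [([0.5154, 0.3157, 0.0002], 0.79)]
slide_top [([0.4534, 0.4534, -0.0034], 0.48), ([0.4865, 0.2773, 0.0606], 0.46)]
round_key [([0.5208, 0.3462, 0.061], 0.59)]
square_key [([0.5403, 0.3081, 0.0625], 0.59), ([0.5236, 0.3444, 0.0623], 0.21)]
bar_key [([0.5028, 0.3805, 0.0591], 0.89)]
cross_key [([0.5558, 0.2705, 0.0592], 0.78)]
optic_box [([0.4567, 0.4535, -0.0026], 0.81), ([0.5202, 0.3451, 0.0636], 0.22)]
post_holder []
power_sensor [([0.6166, 0.4113, 0.0027], 0.67), ([0.4572, 0.454, -0.0035], 0.34)]
```

View pics/side0.png

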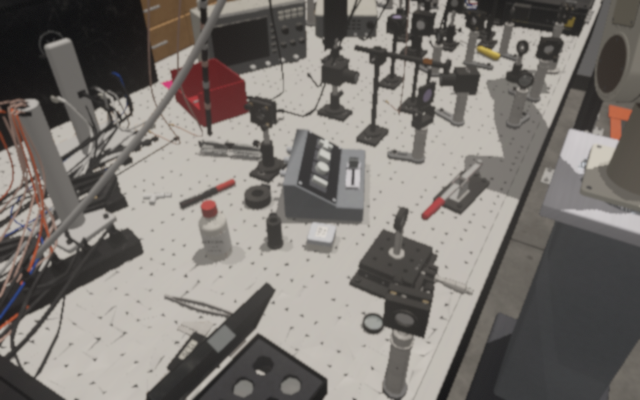

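View pics/top0.png

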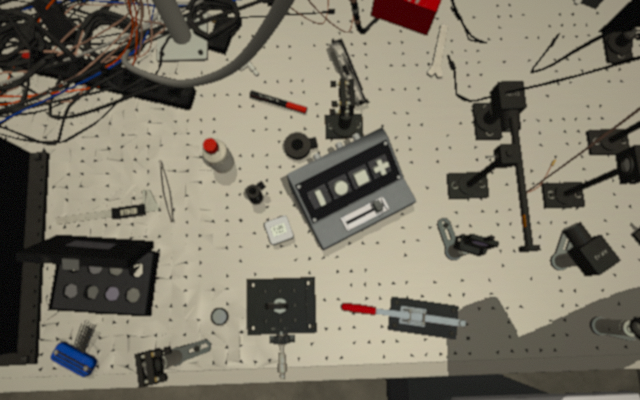

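Side view: the console is at about (325,180), with the grip at its right end near (352,170). Top view: the keys run left to right as bar (322,197), round (341,187), square (361,177), cross (380,167), with the grip at about (378,205). Both agree with the networks. The console yaw is about 25°, so the tool is already aligned and no turn is needed. I'll move above the ledge with the fingers shut.

Emit:
{"fn": "servo_tool", "kwargs": {"moves": [[[0,0,-0.22,0,0],[0.2,-0.19,-0.24,0,0],[0.4,-0.38,-0.24,0,0],[0.6,-0.57,-0.24,0,0],[0.8,-0.76,-0.24,0,0],[1,-0.95,-0.24,0,0],[1,-0.95,-0.24,0,0],[1,-0.95,-0.24,0,0],[1,-0.95,-0.24,0,0],[1,-0.95,-0.24,0,0]]], "force": 60}}

```text
t: 2.25
tcp_pos: [0.3372, -0.1333, 0.3053]
orientation: [0.977, 0.215, -0.0, 0.0]
force: [0.0, -0.0, 0.4]
finger_gap: -0.0001
grasp_force: 0.0
```

Emit:
{"fn": "servo_tool", "kwargs": {"moves": [[[0.2,-0.19,0,0,0],[0.4,-0.38,0,0,0],[0.6,-0.57,0,0,0],[0.8,-0.76,0,0,0],[1,-0.94,0,0,0],[1,-0.94,0,0,0],[1,-0.94,0,0,0],[1,-0.94,0,0,0],[1,-0.94,0,0,0],[1,-0.94,0,0,0]]]}}

```text
t: 3.5
tcp_pos: [0.4648, 0.185, 0.3057]
orientation: [0.977, 0.215, 0.0, -0.0]
force: [-0.6, -0.1, -0.2]
finger_gap: -0.0002
grasp_force: 0.0
```

Emit:
{"fn": "servo_tool", "kwargs": {"moves": [[[0.11,-0.1,0.1,0,0],[0.22,-0.2,0.3,0,0],[0.22,-0.2,0.5,0,0],[0.22,-0.2,0.68,0,0],[0.22,-0.2,0.74,0,0],[0.22,-0.2,0.74,0,0],[0.22,-0.2,0.74,0,0],[0.22,-0.2,0.74,0,0],[0.22,-0.2,0.74,0,0],[0.22,-0.2,0.74,0,0]]]}}

```text
t: 4.75
tcp_pos: [0.4987, 0.2449, 0.1209]
orientation: [0.974, 0.225, -0.001, -0.004]
force: [-0.0, 0.5, -0.4]
finger_gap: -0.0002
grasp_force: 0.0
```

```bash
cat > h.py <<'E'
from plant import *
import cv2, numpy as np
def proj(c,X):
    p=np.array(c['R'])@np.array(X)+np.array(c['t']); return p[0]/p[2]*c['fx']+c['cx'],p[1]/p[2]*c['fy']+c['cy']
a=np.radians(24.8); O=np.array([.516,.319,0]); ex=np.array([np.cos(a),np.sin(a),0]); ey=np.array([-np.sin(a),np.cos(a),0])
def W(x,y,z): return O+ex*x+ey*y+np.array([0,0,z])
def view(name,tag,pts,r=50,k=6):
    c=capture(name); im=c['pixels'][:,:,::-1].copy()
    u,v=map(int,proj(c,W(0,0,.06))); im=cv2.resize(im[v-r:v+r,u-r:u+r],None,fx=k,fy=k,interpolation=cv2.INTER_CUBIC)
    for p in pts:
        q=proj(c,p); cv2.circle(im,(int((q[0]-u+r+.5)*k),int((q[1]-v+r+.5)*k)),3,(0,0,255),-1)
    return c,im
E
python3 - <<'E'
from h import *
s=sense();print(s['t'],s['tcp_pos'],s['force'])
tip=np.array(s['tcp_pos'])-[0,0,.014]
pts=[W(.0158,y,.059) for y in(-.06,-.02,.02,.06)]+[W(-.07,-.095,.036),W(-.07,.095,.036),W(-.07,.095,0),W(.07,.095,0),W(-.07,-.095,0),W(-.048,-.04,.043),W(-.048,.04,.043),tip]
ims=[view(n,0,pts,r=62,k=6)[1] for n in('side','top')]
cv2.imwrite('pics/c1.png',cv2.resize(np.hstack(ims),(800,400)))
for n in('side','top'):
  for q in range(2):
    c=capture(n); print(n,[d['location'] for d in landmark_of(c,'slide_top')[:1]],[d['location'] for d in landmark_of(c,'console')[:1]])
E
```

```text
4.75 [0.49868208 0.24489092 0.12086069] [-0.01131302  0.49702158 -0.40089206]
side [[0.4864, 0.2761, 0.057]] [[0.516, 0.3194, 0.001]]
side [[0.4872, 0.2777, 0.054]] [[0.5189, 0.3188, -0.0008]]
top [[0.4842, 0.2785, 0.0611]] [[0.5152, 0.3185, -0.0003]]
top [[0.4857, 0.274, 0.0634]] [[0.5184, 0.317, 0.0038]]
```

View pics/c1.png

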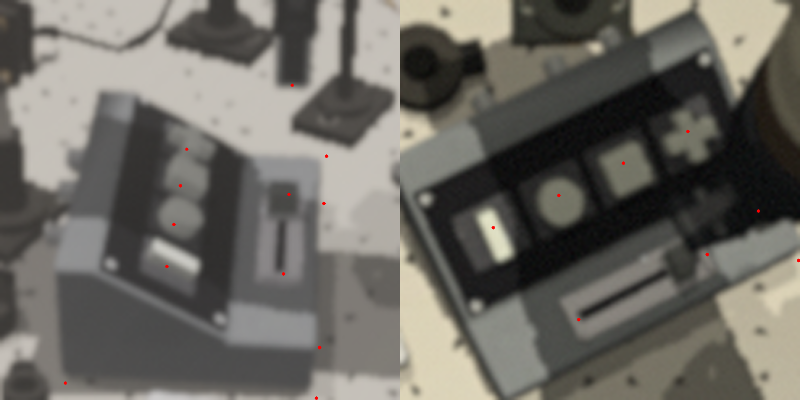

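The model's points fit both views. The gripper shows at the right end of the ledge, at about (750,170) in the top crop, clear of the grip at (683,262). Now I'll descend beside the grip.

Emit:
{"fn": "servo_tool", "kwargs": {"moves": [[[0,0,0.02,0,0],[0,0,0.05,0,0],[0,0,0.1,0,0],[0,0,0.14,0,0],[0,0,0.16,0,0],[0,0,0.16,0,0],[0,0,0.16,0,0],[0,0,0.16,0,0],[0,0,0.16,0,0],[0,0,0.16,0,0]]]}}

```text
t: 6.7
tcp_pos: [0.4984, 0.2451, 0.0805]
orientation: [0.974, 0.225, -0.001, -0.004]
force: [-0.8, 0.2, -0.5]
finger_gap: -0.0004
grasp_force: 0.0
```

```bash
python3 - <<'E'
from h import *
s=sense()
for k in('joints','qd','joint_torque','tcp_pos','orientation','force','ft_torque'):print(k,np.round(s[k],4))
c,im=view('top',0,[],r=130,k=3);d,im2=view('side',0,[],r=130,k=3)
cv2.imwrite('pics/c2.png',cv2.resize(np.hstack([im,im2]),(800,400)))
E
```

```text
joints [ 0.4525  0.4716 -0.1113  0.9876  0.0087  3.1412]
qd [ 0.0012  0.0006 -0.0011  0.0002  0.0001 -0.0002]
joint_torque [ 1.00000e-03 -4.46804e+01  2.18989e+01 -2.50000e-03  2.86000e-02
 -0.00000e+00]
tcp_pos [0.4984 0.2451 0.0805]
orientation [ 9.745e-01  2.245e-01 -8.000e-04 -4.300e-03]
force [-0.8111  0.1649 -0.5109]
ft_torque [ 0.0111 -0.0755  0.006 ]
```

View pics/c2.png

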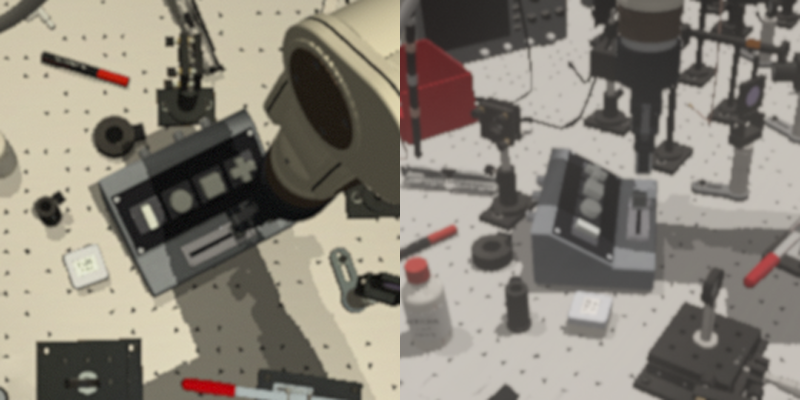

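The pictures show no contact: the fingers hang free at about (640,150) in the side half. Joint 6 is at its 3.14 limit, which explains the pose offset. I'll turn the tool by -90° (tool x = console y, tool y = console x), which keeps it well inside the range.

Emit:
{"fn": "servo_tool", "kwargs": {"moves": [[[0,0,-0.04,-0.08,0],[0,0,-0.04,-0.17,0],[0,0,-0.04,-0.26,0],[0,0,-0.04,-0.35,0],[0,0,-0.04,-0.44,0],[0,0,-0.04,-0.53,0],[0,0,-0.04,-0.62,0],[0,0,-0.04,-0.71,0],[0,0,-0.04,-0.785,0],[0,0,-0.04,-0.785,0]]]}}

```text
t: 8.05
tcp_pos: [0.4983, 0.245, 0.0903]
orientation: [0.531, 0.847, 0.002, -0.004]
force: [-0.4, -0.2, 0.0]
finger_gap: -0.0001
grasp_force: 0.0
```

```bash
cat >> h.py <<'E'
def con():
    s=sense(); p=np.array(s['tcp_pos'])-O; f=np.array(s['force']); q=s['orientation']
    print('t',s['t'],'tcp console mm',np.round([p@ex*1e3,p@ey*1e3,p[2]*1e3],1),'F console',np.round([f@ex,f@ey,f[2]],1),'yaw',np.degrees(2*np.arctan2(q[1],q[0])),'j6',s['joints'][5])
E
python3 -c "from h import *;con()"
```

```text
t 8.05 tcp console mm [-47.1 -59.8  90.3] F console [-0.4 -0.   0. ] yaw 115.80137211271855 j6 1.5728442672134124
```

Emit:
{"fn": "servo_tool", "kwargs": {"moves": [[[0,0,0.03,0.008,0],[0,0,0.07,0.008,0],[0,0,0.1,0.008,0],[0,0,0.11,0.008,0],[0,0,0.11,0.008,0],[0.02,0,0.11,0.008,0],[0.04,0,0.11,0.008,0],[0.06,0,0.11,0.008,0],[0.06,0,0.11,0.008,0],[0.06,0,0.11,0.008,0]]]}}

```text
t: 9.3
tcp_pos: [0.4917, 0.2588, 0.063]
orientation: [0.537, 0.843, 0.002, -0.004]
force: [1.0, -0.6, -0.5]
finger_gap: 0.0001
grasp_force: 0.0
```

Emit:
{"fn": "servo_tool", "kwargs": {"moves": [[[0.02,0,0,0,0],[0.04,0,0,0,0],[0.06,0,0,0,0],[0.08,0,0,0,0],[0.1,0,0,0,0],[0.12,0,0,0,0],[0.14,0,0,0,0],[0.16,0,0,0,0],[0.16,0,0,0,0],[0.16,0,0,0,0]]]}}

```text
t: 10.55
tcp_pos: [0.4747, 0.2957, 0.0636]
orientation: [0.537, 0.843, 0.003, -0.004]
force: [0.6, 0.3, -0.0]
finger_gap: -0.0003
grasp_force: 0.0
```

```bash
python3 -c "from h import *;con()"
```

```text
t 10.55 tcp console mm [-47.3  -3.8  63.6] F console [ 0.7 -0.  -0. ] yaw 115.0174680312594 j6 1.6860739734013255
```

Emit:
{"fn": "servo_tool", "kwargs": {"moves": [[[0.006,0,0,0,0],[0.012,0,0,0,0],[0.018,0,0,0,0],[0.024,0,0,0,0],[0.03,0,0,0,0],[0.036,0,0,0,0],[0.04,0,0,0,0],[0.044,0,0,0,0],[0.048,0,0,0,0],[0.048,0,0,0,0]]]}}

```text
t: 11.8
tcp_pos: [0.4697, 0.306, 0.0634]
orientation: [0.537, 0.843, 0.002, -0.004]
force: [1.7, -1.3, 1.5]
finger_gap: 0.0003
grasp_force: 1.0
```

```bash
python3 - <<'E'
from h import *
con()
c,im=view('top',0,[],r=60,k=6);d,im2=view('side',0,[],r=60,k=6)
for q in(c,d):print([(x['location'],x['conf']) for x in landmark_of(q,'slide_top')[:2]])
cv2.imwrite('pics/c3.png',cv2.resize(np.hstack([im,im2]),(800,400)))
E
```

```text
t 11.8 tcp console mm [-47.5   7.6  63.4] F console [ 1.  -1.9  1.5] yaw 114.9924996657092 j6 1.7074138532413872
[([0.4658, 0.3196, 0.061], 0.46)]
[([0.4664, 0.3233, 0.058], 0.65), ([0.5024, 0.383, 0.0569], 0.29)]
```

View pics/c3.png

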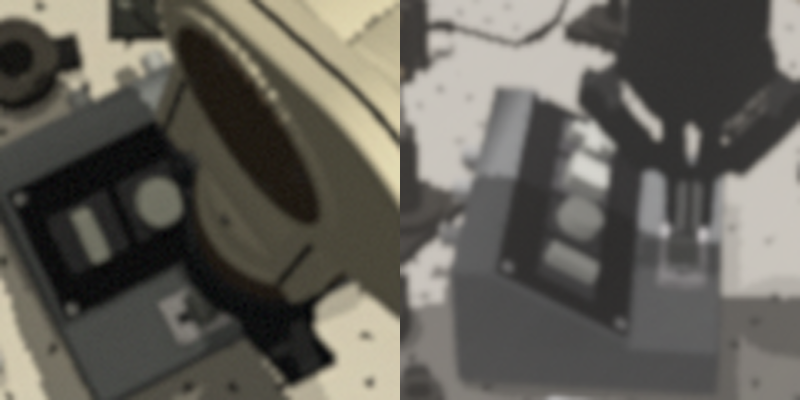

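The crop shows the fingers at (685,205) in the side half pushing the grip, which is near the left end of its slot. I'll push on until the stop is felt.

Emit:
{"fn": "servo_tool", "kwargs": {"moves": [[[0.003,0,0,0,0],[0.006,0,0,0,0],[0.009,0,0,0,0],[0.012,0,0,0,0],[0.012,0,0,0,0],[0.012,0,0,0,0],[0.012,0,0,0,0],[0.012,0,0,0,0],[0.012,0,0,0,0],[0.012,0,0,0,0]]]}}

```text
t: 13.25
tcp_pos: [0.4691, 0.3071, 0.0633]
orientation: [0.538, 0.843, 0.001, -0.002]
force: [4.0, -6.1, 1.1]
finger_gap: -0.0001
grasp_force: 3.4
```

```bash
python3 -c "from h import *;con()"
```

```text
t 13.25 tcp console mm [-47.6   8.8  63.3] F console [ 1.1 -7.2  1.1] yaw 114.91218204966309 j6 1.7127723775518469
```

Emit:
{"fn": "servo_tool", "kwargs": {"moves": [[[0.004,0,0,0,0],[0.008,0,0,0,0],[0.008,0,0,0,0],[0.008,0,0,0,0],[0.008,0,0,0,0],[0.008,0,0,0,0],[0.008,0,0,0,0],[0.008,0,0,0,0],[0.008,0,0,0,0],[0.008,0,0,0,0]]]}}

```text
t: 14.5
tcp_pos: [0.469, 0.3072, 0.0634]
orientation: [0.539, 0.843, 0.0, -0.001]
force: [5.7, -9.3, 1.8]
finger_gap: -0.0001
grasp_force: 5.8
```

```bash
python3 -c "from h import *;con()"
```

```text
t 14.5 tcp console mm [-47.6   9.   63.4] F console [  1.3 -10.9   1.8] yaw 114.83537727096946 j6 1.7162394278717112
```

The slide is at its stop: 11 N with no further travel. I'll back off, lift, and go above the round key.

Emit:
{"fn": "servo_tool", "kwargs": {"moves": [[[-0.03,0,0,0,0],[-0.05,0,0,0,0],[-0.05,0,-0.1,0,0],[-0.05,0,-0.19,0,0],[0,0.05,-0.19,0,0],[0.029,0.12,-0.19,0,0],[0.029,0.16,-0.19,0,0],[0.029,0.16,-0.19,0,0],[0.029,0.16,-0.15,0,0],[0.029,0.16,-0.127,0,0]]]}}

```text
t: 15.75
tcp_pos: [0.5, 0.3328, 0.0941]
orientation: [0.538, 0.843, 0.001, -0.004]
force: [-0.7, -0.2, -0.2]
finger_gap: -0.0002
grasp_force: 0.0
```

```bash
python3 - <<'E'
from h import *
con()
tip=np.array(sense()['tcp_pos'])-[0,0,.014]
c,im=view('top',0,[],r=60,k=6);d,im2=view('side',0,[tip,tip+ex*.0145,tip-ex*.0145],r=60,k=6)
cv2.imwrite('pics/c4.png',cv2.resize(np.hstack([im,im2]),(800,400)))
for q in(c,d):print([(x['location'],x['conf']) for x in landmark_of(q,'slide_top')[:2]])
E
```

```text
t 15.75 tcp console mm [-8.7 19.2 94.1] F console [-0.7  0.1 -0.2] yaw 114.97008838650468 j6 1.717976006098094
[([0.4618, 0.3207, 0.0638], 0.41)]
[([0.4655, 0.3223, 0.0547], 0.55)]
```

View pics/c4.png

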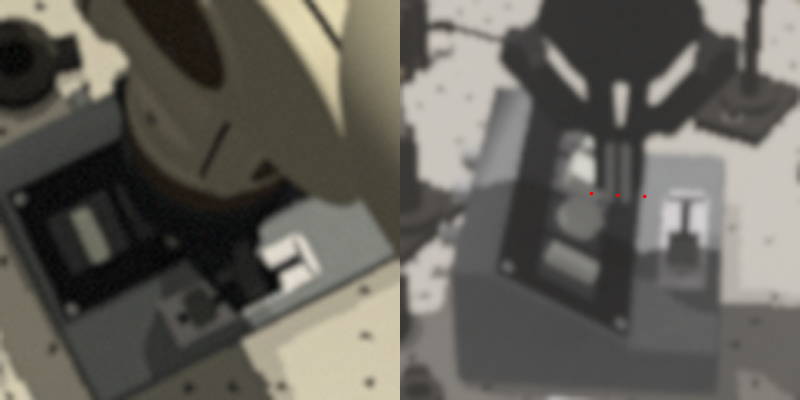

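The grip sits at the left end, at (684,248) in the side crop. The fingertip, at (618,195), is next to the round key, and its uphill edge is about 10 mm from the centre line. I'll feel down along the key's axis.

Emit:
{"fn": "servo_tool", "kwargs": {"moves": [[[0.005,0.01,0,0,0],[0.005,0.015,0.009,0,0],[0.005,0.02,0.017,0,0],[0.005,0.025,0.026,0,0],[0.005,0.03,0.035,0,0],[0.005,0.034,0.043,0,0],[0.005,0.036,0.048,0,0],[0.005,0.038,0.052,0,0],[0.005,0.038,0.052,0,0],[0.005,0.038,0.052,0,0]]]}}

```text
t: 17.2
tcp_pos: [0.5089, 0.3388, 0.0824]
orientation: [0.537, 0.843, 0.002, -0.004]
force: [-0.8, 0.2, 1.2]
finger_gap: -0.0002
grasp_force: 0.4
```

```bash
cat >> h.py <<'E'
def key(y):
    con(); s=sense(); p=np.array(s['tcp_pos'])-O; f=np.array(s['force']); n=np.array([-.5,0,.866])
    e=np.array([p@ex+.010-.0158,0,p[2]-.014-.059])
    print('s mm',round(e@n*1e3,2),'off-axis upslope',round((e[0]*.866+e[2]*.5)*1e3,1),'y err',round((p@ey-y)*1e3,1),'Fn',round(np.array([f@ex,f@ey,f[2]])@n,2))
E
python3 -c "from h import *;key(.0204)"
```

```text
t 17.2 tcp console mm [ 1.8 20.9 82.4] F console [-0.6  0.5  1.2] yaw 114.98587766649405 j6 1.7179700571892882
s mm 10.08 off-axis upslope 1.3 y err 0.5 Fn 1.39
```

Emit:
{"fn": "servo_tool", "kwargs": {"moves": [[[0,0.001,0.002,0,0],[0,0.002,0.004,0,0],[0,0.003,0.006,0,0],[0,0.004,0.008,0,0],[0,0.005,0.009,0,0],[0,0.006,0.01,0,0],[0,0.006,0.01,0,0],[0,0.006,0.01,0,0],[0,0.006,0.01,0,0],[0,0.006,0.01,0,0]]]}}

```text
t: 18.45
tcp_pos: [0.5102, 0.3395, 0.0797]
orientation: [0.537, 0.843, 0.002, -0.004]
force: [-1.9, -1.1, 2.9]
finger_gap: 0.0001
grasp_force: 1.6
```

```bash
python3 -c "from h import *;key(.0204)"
```

```text
t 18.45 tcp console mm [ 3.3 21.  79.7] F console [-2.2 -0.2  2.9] yaw 114.98482607363037 j6 1.7176657900802872
s mm 7.04 off-axis upslope 1.2 y err 0.6 Fn 3.56
```

Emit:
{"fn": "servo_tool", "kwargs": {"moves": [[[0,0.001,0.002,0,0],[0,0.002,0.004,0,0],[0,0.003,0.006,0,0],[0,0.004,0.008,0,0],[0,0.005,0.009,0,0],[0,0.005,0.009,0,0],[0,0.005,0.009,0,0],[0,0.005,0.009,0,0],[0,0.005,0.009,0,0],[0,0.005,0.009,0,0]]]}}

```text
t: 19.7
tcp_pos: [0.5113, 0.34, 0.0777]
orientation: [0.537, 0.843, 0.002, -0.004]
force: [-3.0, -1.4, 5.5]
finger_gap: -0.0001
grasp_force: 3.0
```

```bash
python3 -c "from h import *;key(.0204)"
```

```text
t 19.7 tcp console mm [ 4.5 21.  77.7] F console [-3.3 -0.   5.5] yaw 114.98560908910682 j6 1.717376062506268
s mm 4.73 off-axis upslope 1.3 y err 0.6 Fn 6.43
```

Emit:
{"fn": "servo_tool", "kwargs": {"moves": [[[0,0.002,0.004,0,0],[0,0.002,0.004,0,0],[0,0.002,0.004,0,0],[0,0.002,0.004,0,0],[0,0.002,0.004,0,0],[0,0.002,0.004,0,0],[0,0.002,0.004,0,0],[0,0.002,0.004,0,0],[0,0.002,0.004,0,0],[0,0.002,0.004,0,0]]]}}

```text
t: 20.95
tcp_pos: [0.5115, 0.34, 0.0775]
orientation: [0.537, 0.843, 0.002, -0.004]
force: [-3.5, -2.8, 9.8]
finger_gap: 0.0001
grasp_force: 5.4
```

```bash
python3 -c "from h import *;key(.0204)"
```

```text
t 20.95 tcp console mm [ 4.7 21.  77.5] F console [-4.4 -1.1  9.8] yaw 114.98445577516743 j6 1.7173138665464966
s mm 4.44 off-axis upslope 1.3 y err 0.6 Fn 10.71
```

The round key is at its stop, 10.7 N and held. I'll lift off and move across to the square key.

Emit:
{"fn": "servo_tool", "kwargs": {"moves": [[[0,-0.012,-0.02,0,0],[0,-0.024,-0.042,0,0],[0,-0.033,-0.058,0,0],[0,-0.033,-0.058,0,0],[-0.06,-0.033,-0.058,0,0],[-0.12,-0.033,-0.058,0,0],[-0.162,-0.033,-0.058,0,0],[-0.162,-0.033,-0.058,0,0],[-0.162,-0.027,-0.048,0,0],[-0.162,-0.021,-0.037,0,0]]]}}

```text
t: 22.2
tcp_pos: [0.5242, 0.3017, 0.0852]
orientation: [0.537, 0.843, 0.002, -0.004]
force: [-0.2, -0.2, -0.4]
finger_gap: 0.0004
grasp_force: 0.0
```

Emit:
{"fn": "servo_tool", "kwargs": {"moves": [[[0,0.001,0.002,0,0],[0,0.002,0.004,0,0],[0,0.003,0.006,0,0],[0,0.004,0.008,0,0],[0,0.005,0.009,0,0],[0,0.006,0.01,0,0],[0,0.007,0.012,0,0],[0,0.008,0.014,0,0],[0,0.008,0.014,0,0],[0,0.008,0.014,0,0]]]}}

```text
t: 23.45
tcp_pos: [0.5261, 0.3021, 0.082]
orientation: [0.537, 0.843, 0.002, -0.004]
force: [0.7, -0.2, 1.7]
finger_gap: -0.0001
grasp_force: 0.9
```

```bash
python3 -c "from h import *;key(-.0196)"
```

```text
t 23.45 tcp console mm [  2.1 -19.6  82. ] F console [ 0.5 -0.5  1.7] yaw 114.98369067748973 j6 1.6518652003245564
s mm 9.68 off-axis upslope 1.3 y err 0.0 Fn 1.21
```

Emit:
{"fn": "servo_tool", "kwargs": {"moves": [[[0,0.001,0.002,0,0],[0,0.002,0.004,0,0],[0,0.003,0.006,0,0],[0,0.004,0.008,0,0],[0,0.005,0.009,0,0],[0,0.006,0.01,0,0],[0,0.006,0.01,0,0],[0,0.006,0.01,0,0],[0,0.006,0.01,0,0],[0,0.006,0.01,0,0]]]}}

```text
t: 24.7
tcp_pos: [0.5274, 0.3027, 0.0794]
orientation: [0.537, 0.843, 0.002, -0.004]
force: [-0.7, -0.8, 3.6]
finger_gap: 0.0002
grasp_force: 1.9
```

```bash
python3 -c "from h import *;key(-.0196)"
```

```text
t 24.7 tcp console mm [  3.6 -19.6  79.4] F console [-1.  -0.5  3.6] yaw 114.98383499793714 j6 1.651668676210815
s mm 6.69 off-axis upslope 1.3 y err 0.0 Fn 3.64
```

Force again matches about 3 mm pressed. Another 3 mm takes it to the stop.

Emit:
{"fn": "servo_tool", "kwargs": {"moves": [[[0,0.001,0.002,0,0],[0,0.002,0.004,0,0],[0,0.003,0.006,0,0],[0,0.004,0.008,0,0],[0,0.005,0.009,0,0],[0,0.006,0.01,0,0],[0,0.006,0.01,0,0],[0,0.006,0.01,0,0],[0,0.006,0.01,0,0],[0,0.006,0.01,0,0]]]}}

```text
t: 25.95
tcp_pos: [0.5283, 0.3032, 0.078]
orientation: [0.537, 0.843, 0.002, -0.004]
force: [-4.1, -2.9, 10.2]
finger_gap: -0.0001
grasp_force: 5.8
```

```bash
python3 -c "from h import *;key(-.0196)"
```

```text
t 25.95 tcp console mm [  4.5 -19.5  78. ] F console [-5.  -0.9 10.2] yaw 114.98605204353674 j6 1.6515503431373124
s mm 4.95 off-axis upslope 1.4 y err 0.1 Fn 11.32
```

The square key is at its stop (11.3 N). I'll hold briefly, lift, then cross above the round key to the bar key.

Emit:
{"fn": "servo_tool", "kwargs": {"moves": [[[0,0,0,0,0],[0,0,0,0,0],[0,-0.012,-0.02,0,0],[0,-0.024,-0.042,0,0],[0,-0.034,-0.06,0,0],[0,-0.034,-0.06,0,0],[0.1,-0.034,-0.06,0,0],[0.2,-0.034,-0.06,0,0],[0.3,-0.034,-0.06,0,0],[0.32,-0.034,-0.06,0,0]]]}}

```text
t: 27.2
tcp_pos: [0.4866, 0.3734, 0.0922]
orientation: [0.536, 0.844, 0.002, -0.004]
force: [-0.0, -0.4, -1.3]
finger_gap: 0.0001
grasp_force: 0.0
```

Emit:
{"fn": "servo_tool", "kwargs": {"moves": [[[0,0,0,0,0],[0,0.004,0.008,0,0],[0,0.008,0.014,0,0],[0,0.012,0.021,0,0],[0,0.014,0.025,0,0],[0,0.016,0.028,0,0],[0,0.018,0.031,0,0],[0,0.02,0.035,0,0],[0,0.02,0.035,0,0],[0,0.02,0.035,0,0]]]}}

```text
t: 28.45
tcp_pos: [0.4918, 0.3745, 0.0839]
orientation: [0.537, 0.843, 0.002, -0.004]
force: [-0.3, 0.9, 0.4]
finger_gap: -0.0
grasp_force: 0.0
```

```bash
python3 -c "from h import *;key(.0604)"
```

```text
t 28.45 tcp console mm [ 1.3 60.5 83.9] F console [0.1 1.  0.4] yaw 114.98936122266699 j6 1.7814039403930937
s mm 11.68 off-axis upslope 1.5 y err 0.1 Fn 0.28
```

Emit:
{"fn": "servo_tool", "kwargs": {"moves": [[[0,0.001,0.002,0,0],[0,0.002,0.004,0,0],[0,0.003,0.006,0,0],[0,0.004,0.008,0,0],[0,0.005,0.009,0,0],[0,0.006,0.01,0,0],[0,0.007,0.012,0,0],[0,0.008,0.014,0,0],[0,0.008,0.014,0,0],[0,0.008,0.014,0,0]]]}}

```text
t: 29.7
tcp_pos: [0.4936, 0.3753, 0.0804]
orientation: [0.537, 0.843, 0.002, -0.004]
force: [0.1, -0.5, 0.1]
finger_gap: 0.0
grasp_force: 0.1
```

```bash
python3 -c "from h import *;key(.0604)"
```

```text
t 29.7 tcp console mm [ 3.3 60.5 80.4] F console [-0.1 -0.5  0.1] yaw 114.98533276762292 j6 1.7807777868067614
s mm 7.65 off-axis upslope 1.5 y err 0.1 Fn 0.12
```

Emit:
{"fn": "servo_tool", "kwargs": {"moves": [[[0,0.001,0.002,0,0],[0,0.002,0.004,0,0],[0,0.003,0.006,0,0],[0,0.004,0.008,0,0],[0,0.005,0.009,0,0],[0,0.006,0.01,0,0],[0,0.006,0.01,0,0],[0,0.006,0.01,0,0],[0,0.006,0.01,0,0],[0,0.006,0.01,0,0]]]}}

```text
t: 30.95
tcp_pos: [0.4949, 0.3759, 0.0779]
orientation: [0.537, 0.843, 0.002, -0.004]
force: [-1.5, -0.5, 2.5]
finger_gap: 0.0002
grasp_force: 1.5
```

```bash
python3 -c "from h import *;key(.0604)"
```

```text
t 30.95 tcp console mm [ 4.7 60.5 77.9] F console [-1.6  0.2  2.5] yaw 114.98308522703685 j6 1.780293430670055
s mm 4.74 off-axis upslope 1.5 y err 0.1 Fn 2.99
```

Emit:
{"fn": "servo_tool", "kwargs": {"moves": [[[0,0.001,0.002,0,0],[0,0.002,0.004,0,0],[0,0.003,0.006,0,0],[0,0.004,0.008,0,0],[0,0.005,0.009,0,0],[0,0.006,0.01,0,0],[0,0.007,0.012,0,0],[0,0.007,0.012,0,0],[0,0.007,0.012,0,0],[0,0.007,0.012,0,0]]]}}

```text
t: 32.2
tcp_pos: [0.4962, 0.3765, 0.0754]
orientation: [0.537, 0.843, 0.002, -0.004]
force: [-3.9, -2.4, 7.4]
finger_gap: 0.0002
grasp_force: 4.2
```

```bash
python3 -c "from h import *;key(.0604)"
```

```text
t 32.2 tcp console mm [ 6.2 60.5 75.4] F console [-4.5 -0.5  7.4] yaw 114.9853498398121 j6 1.7797591436715519
s mm 1.91 off-axis upslope 1.6 y err 0.1 Fn 8.69
```

Emit:
{"fn": "servo_tool", "kwargs": {"moves": [[[0,0.001,0.002,0,0],[0,0.002,0.003,0,0],[0,0.002,0.003,0,0],[0,0.002,0.003,0,0],[0,0.002,0.003,0,0],[0,0.002,0.003,0,0],[0,-0.01,-0.017,0,0],[0,-0.024,-0.042,0,0],[0,-0.036,-0.065,0,0],[0,-0.036,-0.1,0,0]]]}}

```text
t: 33.45
tcp_pos: [0.4881, 0.3724, 0.0998]
orientation: [0.537, 0.843, 0.002, -0.004]
force: [0.9, -0.4, -1.0]
finger_gap: -0.0002
grasp_force: 0.0
```

Emit:
{"fn": "servo_tool", "kwargs": {"moves": [[[0,0,-0.1,0,0],[0,0,-0.25,0,0],[0,0,-0.4,0,0],[0,-0.1,-0.5,0,0],[-0.2,-0.1,-0.55,0,0],[-0.4,-0.1,-0.55,0,0],[-0.6,-0.1,-0.55,0,0],[-0.7,-0.1,-0.55,0,0],[-0.7,-0.1,-0.55,0,0],[-0.7,-0.1,-0.55,0,0]]]}}

```text
t: 34.7
tcp_pos: [0.5402, 0.2029, 0.236]
orientation: [0.537, 0.843, 0.002, -0.004]
force: [0.1, -0.7, 0.1]
finger_gap: 0.0
grasp_force: 0.0
```

```bash
python3 - <<'E'
from h import *
con()
c,im=view('top',0,[],r=60,k=6);d,im2=view('side',0,[],r=60,k=6)
cv2.imwrite('pics/c5.png',cv2.resize(np.hstack([im,im2]),(800,400)))
for q in(c,d):
  for k in('slide_top','optic_box','post_holder','power_sensor'):print(k,[(x['location'],x['conf']) for x in landmark_of(q,k)[:1]])
E
```

```text
t 34.7 tcp console mm [ -26.8 -115.5  236. ] F console [-0.2 -0.7  0.1] yaw 114.99629221261178 j6 1.4892283348341704
slide_top [([0.4631, 0.3223, 0.0594], 0.41)]
optic_box [([0.4556, 0.4534, -0.0021], 0.73)]
post_holder [([0.5266, 0.4975, -0.0001], 0.88)]
power_sensor [([0.6159, 0.4106, 0.003], 0.56)]
slide_top [([0.4662, 0.3225, 0.0535], 0.47)]
optic_box [([0.4542, 0.4548, -0.002], 0.69)]
post_holder [([0.5188, 0.4967, -0.0008], 0.66)]
power_sensor [([0.6181, 0.4127, -0.0013], 0.68)]
```

View pics/c5.png

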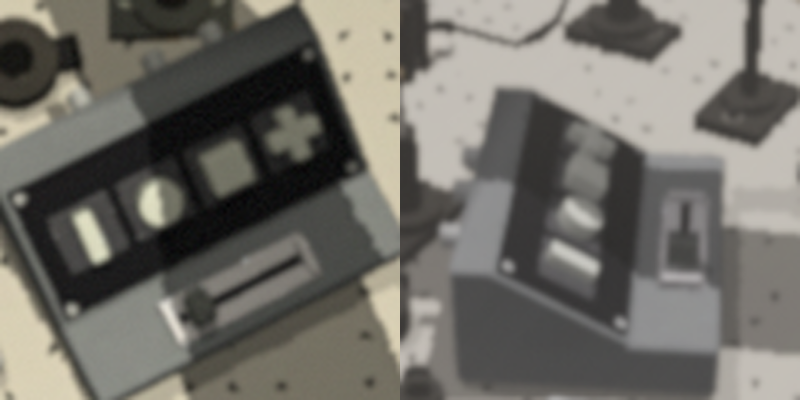

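The slide is home at the left, at (198,305) in the top half. All four keys are up, the bystanders have not moved and the arm is clear.

```bash
python3 -c "
from plant import *
print(hand_in())"
```

```text
the job is handed in; nothing more can be done
None
```

I pushed the slide to its left stop, then pressed the round, square and bar keys to their stops in that order. The job is handed in at about 35 s; the hand-in returned no verdict. The highest key force I read was about 11 N (the last 1 mm on the bar key went unread), and the final pictures showed all keys up and the loose things unmoved.

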